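# Clear the fault key left latched at the shoe inspection bench

### The arm

A 6-joint arm with a two-finger parallel gripper is mounted at the origin on a cart in front of the work surface, level with it; the furniture and walls round the work are solid. World frame = base frame: x ahead of the robot, y to its left, z up, the work surface at z = 0. Lengths are in m, angles in rad, forces in N, time in s.
With the tool pointing down it reaches from about 0.425 to 0.95 m from the base axis. Payload 14.7 kg.
Tool frame: the origin (TCP) lies at the very end of the fingers, on their centre line; the grasp point (between the pads) lies env.tcp_to_grasp behind it (env.tcp_to_grasp is the distance from the TCP to the grasp point, in m); z points along the fingers, y is the line along which they close (so a half turn about z gives the same grasp; the last joint's range is limited). The gripper opens to 85 mm and grips with 20 to 120 N. Pads are 22 mm wide; open, the fingers measure 114 mm over their backs; the gripper's body (76 mm by 85 mm) begins 54 mm behind the grasp point. The pads swing forward as they close: fully open they stand 13 mm farther back than shut.
Start: joints at [-1.339, 0.48, 1.596, -0, 1.065, -0.047], TCP at [0.179, -0.625, 0.231] pointing down, gripper open.
Joint ranges: [-2.75, 2.75], [-0.82, 2.05], [0.23, 2.67], [-1.56, 4.7], [0.09, 2.69], [-2.92, 2.92]. Speed limits (rad/s): [1.89, 1.89, 2.39, 3.01, 3.01, 3.01].

### API

Orientations are given as a rotation vector (axis times angle).
In Python, from workcell import env, viewer, ticket, models gives the robot as it stands. The module is installed in compiled form; this text tells all that it offers.
- The arm moves only by the tool servo_tool, never from a script. Its arguments are lists of equal length, an entry for each row: "xyz": the shift along the tool's x, y, z in m, a list of three; "angular": the turn, a rotation vector about the tool's x, y, z in rad, a list of three; "claw": the opening in per cent of the stroke, from 0 (shut) to 100 (fully open). A call has 1 to 12 rows; each row is the pose to reach, as a shift and turn from the pose commanded when the call began, along the tool's axes at that moment; what a row does not reach only later rows make up. A row lasts 1/12 s, in which the tool goes at most 41.7 mm and 7.16 degrees, less where a joint would pass 70% of its speed; a pose out of reach is approached as far as the arm can. A call with a gripper value outside its range is refused whole. The fingers move at their own pace and stop on an object; "squeeze" is the grip in N (left out, the last holds). Time passes only in rows, so rows that repeat a pose let the fingers close. It gives the time, the measured TCP pose, the force, the opening and the grip force at its end, in the units of the state.
- env.sense(): the state, without advancing time (a new reading comes with each control period).
- viewer.get_image(name): name is "scene" or "top" or "wrist"; returns a dict with "img" (420x560x3 uint8, red, green, blue), "fx", "fy", "cx", "cy" (pixels), "cam_to_world" (4x4, takes a point from camera to world coordinates); the wrist camera has in their place "tool_from_camera" (4x4, takes a point from camera to tool coordinates, whose origin is the TCP and whose axes are the flange's). Camera axes: x right, y up, looking along -z (the intrinsics and any distortion apply to the point x, -y, -z); pixel columns grow to the right and rows downward; lengths in m; the calibration is good to about 2 mm. A picture is of the moment at which its call begins: read the wrist's pose just before it. There is no depth.
- ticket.job_done(): hands the job in; it is judged then, once.
Trained networks look in a picture, given as the dict that the camera call returned (one of the last four; its "shot" number tells which), for a name from the list of things; names that differ only in an ending like _2 or _b are one class to them, and where a whole thing is asked for, a point or a joint stands for the part that bears it (a point fixed in the world has none). Each returns a list of dicts, best first, with "score" (0 to 1); they miss things now and then, are a little off and sometimes report something else, mostly with a low value. They report only what shows in the picture. A call takes as long as a camera call.
- models.search_frame(name, picture): "at" ([x, y, z] in m, in world coordinates, good to about 4 mm: the middle of the surface that is visible of it).
- models.place_of(name, picture): "at" ([x, y, z] in m, in world coordinates, good to about 4 mm: a listed point, or the origin of a listed thing).
The state is a dict: "clock": time; "qpos": joint angles; "qd": joint speeds; "joint_efforts": joint torques, N m; "tcp_pos": TCP position; "eef_rot": TCP orientation; "contact_force": force on the tool from outside, world axes, zero at the start; "wrist_torque": the same for the moment, N m; "finger_gap": finger opening in m; "gripper_force": force on a finger pad.
Only numpy, scipy, OpenCV 4.12 (cv2) and the standard library are available. Lean on these libraries where they do the work, as an engineer would, in place of code of your own. Each camera call takes 0.05 s, during which the arm holds its last target. There are 200 camera calls.

### The job

One of the four identical push-push keys on the grey fault key box is still latched in from the last pair of shoes. With the fingertips, first tap all four keys lightly one after the other, from the left end of the row to the right as the robot sees it, to feel which one is already down, without pushing any standing key in or setting the latched one free; then press the latched key home so that it lets go and springs back up. Finish with all four keys standing, and leave the loose spool, snips and rubber block where they are: nothing is picked up.

Things in the scene. Friction and masses are not known exactly. Their poses are not given: they have to be found in the camera images.
- key_box: Low grey metal box fixed to the bench, 100 mm deep (x), 274 mm long (y), 46 mm high to its bare-metal deck. Origin: centre of its underside; +x to its back (away from the robot), +y to its left as the robot sees it, z up. A row of four identical square keys, centred at box x = +10 mm, y = +78, +26, -26, -78 mm. Standing cap tops: z = 58 mm; latched: about 53.6 mm.
- switch_a: One of four like key units with its key (places in the row are shuffled). Origin: at deck level, 46 mm above the bench, under the cap's centre. True of all four: The cap: pale plastic, 28 x 28 mm, 12 mm proud of the deck when standing, 24 mm clear of the next cap, in a thin black frame 2 mm high.
- switch_b: One of four like key units with its key (places in the row are shuffled). Origin: at deck level, 46 mm above the bench, under the cap's centre. True of all four: The key moves straight down, at most 7.8 mm, against a spring: 3.5 N before it starts to move, then 0.6 N per mm, about 8.2 N at its stop.
- switch_c: One of four like key units with its key (places in the row are shuffled). Origin: at deck level, 46 mm above the bench, under the cap's centre. True of all four: Push-push latch: a standing key pressed more than about 7 mm stays 4.4 mm down when let go.
- switch_d: One of four like key units with its key (places in the row are shuffled). Origin: at deck level, 46 mm above the bench, under the cap's centre. True of all four: The one latched key is 4.4 mm down and hardly gives up to 6 N; pressed to its stop (3.4 mm more) and let go, it springs up.
- key_a_top (a point): Centre of the top face of the cap of switch_a; moves with the key.
- key_b_top (a point): Centre of the top face of the cap of switch_b; moves with the key.
- key_c_top (a point): Centre of the top face of the cap of switch_c; moves with the key.
- key_d_top (a point): Centre of the top face of the cap of switch_d; moves with the key.
- spool: Loose thread spool with white thread, 38 mm across, 50 mm high, standing behind the box; origin at the centre of its underside. Bystander.
- snips: Loose thread snips lying flat to the right of the box, 84 x 73 x 11 mm; origin at the centre of their underside. Bystander.
- rubber_block: Loose cream-coloured lump of crepe rubber lying behind the box, 88 x 69 x 20 mm; origin at the centre of its underside. Bystander.

How it is judged:
On the way, in this order (a step that is already met when the one before it is completed fails the run):
1. the leftmost key of the row is tapped (((contact force between the fingers and switch_a above 0.4 N and y of key_a_top in the frame of key_box between 0.065 and 0.091 m) or (contact force between the fingers and switch_b above 0.4 N and y of key_b_top in the frame of key_box between 0.065 and 0.091 m) or (contact force between the fingers and switch_c above 0.4 N and y of key_c_top in the frame of key_box between 0.065 and 0.091 m) or (contact force between the fingers and switch_d above 0.4 N and y of key_d_top in the frame of key_box between 0.065 and 0.091 m))), for 0.02 s.
2. the second key of the row is tapped (((contact force between the fingers and switch_a above 0.4 N and y of key_a_top in the frame of key_box between 0.013 and 0.039 m) or (contact force between the fingers and switch_b above 0.4 N and y of key_b_top in the frame of key_box between 0.013 and 0.039 m) or (contact force between the fingers and switch_c above 0.4 N and y of key_c_top in the frame of key_box between 0.013 and 0.039 m) or (contact force between the fingers and switch_d above 0.4 N and y of key_d_top in the frame of key_box between 0.013 and 0.039 m))), for 0.02 s.
3. the third key of the row is tapped (((contact force between the fingers and switch_a above 0.4 N and y of key_a_top in the frame of key_box between -0.039 and -0.013 m) or (contact force between the fingers and switch_b above 0.4 N and y of key_b_top in the frame of key_box between -0.039 and -0.013 m) or (contact force between the fingers and switch_c above 0.4 N and y of key_c_top in the frame of key_box between -0.039 and -0.013 m) or (contact force between the fingers and switch_d above 0.4 N and y of key_d_top in the frame of key_box between -0.039 and -0.013 m))), for 0.02 s.
4. the rightmost key of the row is tapped (((contact force between the fingers and switch_a above 0.4 N and y of key_a_top in the frame of key_box between -0.091 and -0.065 m) or (contact force between the fingers and switch_b above 0.4 N and y of key_b_top in the frame of key_box between -0.091 and -0.065 m) or (contact force between the fingers and switch_c above 0.4 N and y of key_c_top in the frame of key_box between -0.091 and -0.065 m) or (contact force between the fingers and switch_d above 0.4 N and y of key_d_top in the frame of key_box between -0.091 and -0.065 m))), for 0.02 s.
5. the latched key is released: all four keys stand (z of each of key_a_top, key_b_top, key_c_top, key_d_top in the frame of key_box above 0.0565 m), for 0.2 s.
At the end, for the whole second after the job is handed in: All four keys stand fully up: every cap top within 1.5 mm of its standing height (58 mm above the bench) (all of step 5); the robot touches nothing.
It fails at once if a standing key is pushed in 4 mm or more while the latched one is still down (two keys down at once) (z of each of key_a_top, key_b_top in the frame of key_box below 0.054 m or z of each of key_a_top, key_c_top in the frame of key_box below 0.054 m or z of each of key_a_top, key_d_top in the frame of key_box below 0.054 m or z of each of key_b_top, key_c_top in the frame of key_box below 0.054 m or z of each of key_b_top, key_d_top in the frame of key_box below 0.054 m or z of each of key_c_top, key_d_top in the frame of key_box below 0.054 m).
It fails at once if the spool, snips or rubber block is lifted, carried or shoved more than 10 mm (distance of any of spool, snips, rubber_block from where it was at the start of the episode above 0.01 m).
It also fails if it takes over 42 s, if anything falls off the work surface, if the arm or the gripper's body presses on something with over 40 N, if the wrist force passes 120 N, or if a joint passes its speed limit or range.

## Working session

There is one attempt and no reset: what is moved stays moved. The work goes in short steps, Python scripts to look and compute and a tool call to move; the robot and the scene stay as the last step left them, time stands still between calls to the robot, and variables do not carry over. Pictures are saved under pics/ and viewed, at most 10 in all, crops included, and the job is handed in when it is done.

Besides the shell and the picture viewer there is one more tool, called after ">>>" as name(argument=value, ...) on one line, values as JSON. servo_tool: Moves the arm, as the interface text tells. Its arguments: {"type":"object","properties":{"xyz":{"type":"array"},"angular":{"type":"array"},"claw":{"type":"array"},"squeeze":{"type":"number"}},"required":["xyz","angular","claw"]}

```bash
mkdir -p pics; python3 - <<'E'
from workcell import env, viewer, ticket, models
import cv2,numpy as np
s=env.sense();print(s['clock'],s['tcp_pos'],s['eef_rot'],s['contact_force'],s['finger_gap'],env.tcp_to_grasp)
for c in ["scene","top"]:
    p=viewer.get_image(c);cv2.imwrite(f"pics/{c}0.png",p["img"][:,:,::-1])
    for n in ["key_box","switch_a","key_a_top","spool","snips","rubber_block"]:
        for r in models.place_of(n,p)[:5]: print(c,n,np.round(r["at"],4),round(r["score"],2))
E
```

```text
0.0 [ 0.17880495 -0.62449141  0.23065428] [-3.10991434e+00 -4.36330614e-01  1.39010573e-04] [-0.04091072 -0.72004196  0.92055713] 0.08568031159170401 0.0187
scene key_box [0.4679 0.3443 0.    ] 0.67
scene switch_a [0.4873 0.3232 0.0475] 0.75
scene switch_a [0.4596 0.4222 0.0473] 0.75
scene switch_a [0.4996 0.2728 0.0443] 0.56
scene switch_a [0.4727 0.3736 0.047 ] 0.46
scene key_a_top [0.4844 0.3199 0.0586] 0.46
scene spool [ 0.5767  0.2801 -0.0021] 0.84
scene snips [ 0.492   0.1493 -0.0033] 0.54
scene rubber_block [0.5778 0.366  0.0031] 0.87
scene rubber_block [0.4708 0.3702 0.0559] 0.2
top key_box [0.4689 0.3411 0.0017] 0.87
top key_box [0.4692 0.3676 0.042 ] 0.63
top switch_a [0.4751 0.367  0.0436] 0.83
top switch_a [0.4607 0.4271 0.0488] 0.78
top switch_a [0.4818 0.3177 0.0468] 0.6
top switch_a [0.502  0.2698 0.0434] 0.56
top key_a_top [0.4833 0.3205 0.061 ] 0.58
top key_a_top [ 0.4922  0.147  -0.0015] 0.46
top spool [0.5818 0.2806 0.003 ] 0.76
top spool [0.4975 0.2699 0.0399] 0.68
top snips [ 0.4917  0.1473 -0.0049] 0.88
top rubber_block [ 0.5819  0.3698 -0.0016] 0.95
```

View pics/top0.png

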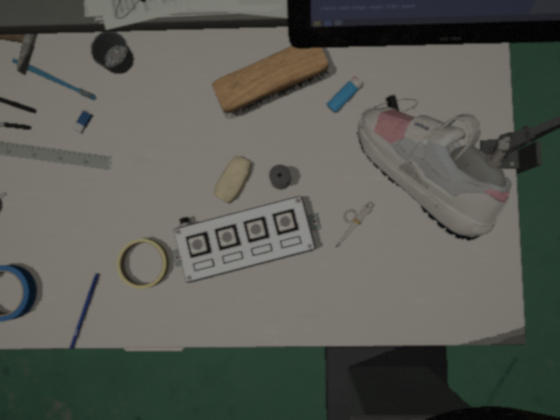

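View pics/scene0.png

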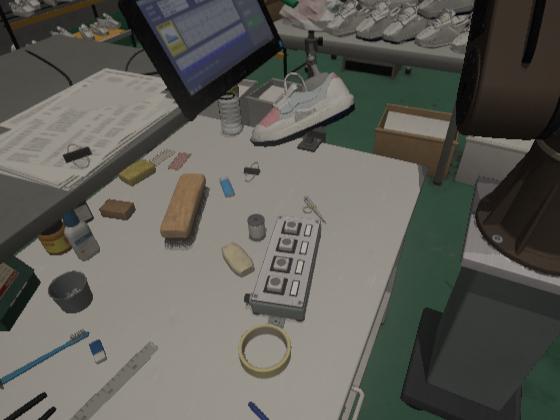

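Top view: the box's key row runs from (199,244), the leftmost for the robot, to (286,221). The spool is at (280,176), the rubber at (233,180) and the snips at (355,225). The tool yaw already nearly matches the box, so I'm moving over to it with the fingers shut.

>>> servo_tool(xyz=[[0.405,-0.43,0],[0.405,-0.43,0],[0.405,-0.43,0],[0.405,-0.43,0],[0.405,-0.43,0],[0.405,-0.43,0],[0.405,-0.43,0],[0.405,-0.43,0],[0.405,-0.43,0],[0.405,-0.43,0],[0.405,-0.43,0],[0.405,-0.43,0]], angular=[[0,0,0],[0,0,0],[0,0,0],[0,0,0],[0,0,0],[0,0,0],[0,0,0],[0,0,0],[0,0,0],[0,0,0],[0,0,0],[0,0,0]], claw=[0,0,0,0,0,0,0,0,0,0,0,0])

```text
clock: 1.7
tcp_pos: [0.4089, -0.1788, 0.2316]
eef_rot: [3.111, 0.436, 0.001]
contact_force: [1.0, -0.3, -0.0]
finger_gap: -0.0003
gripper_force: 0.0
```

```bash
python3 - <<'E'
from workcell import env
from scipy.spatial.transform import Rotation as R
import numpy as np
s=env.sense();print(s['clock'],s['tcp_pos'],s['eef_rot'],s['contact_force'],s['finger_gap'])
r=R.from_rotvec(s['eef_rot']);print(np.round(r.as_matrix(),3));print(r.inv().apply(np.array([.47,.345,.231])-s['tcp_pos']))
E
```

```text
1.7 [ 0.40887223 -0.17878481  0.23163568] [3.11071608e+00 4.35973711e-01 1.07333815e-03] [ 1.01321446 -0.30413012 -0.01411966] -0.00025673432593379384
[[ 0.961  0.275  0.001]
 [ 0.275 -0.961 -0.   ]
 [ 0.001  0.001 -1.   ]]
[ 2.02763097e-01 -4.86800194e-01  4.85081712e-04]
```

>>> servo_tool(xyz=[[0.1,-0.158,0],[0.1,-0.158,0],[0.1,-0.158,0],[0.1,-0.158,0],[0.1,-0.158,0],[0.19,-0.48,0.02],[0.19,-0.48,0.02],[0.19,-0.48,0.02],[0.19,-0.48,0.02],[0.19,-0.48,0.02],[0.19,-0.48,0.02],[0.19,-0.48,0.02]], angular=[[0,0,0],[0,0,0],[0,0,0],[0,0,0],[0,0,0],[0,0,0],[0,0,0],[0,0,0],[0,0,0],[0,0,0],[0,0,0],[0,0,0]], claw=[0,0,0,0,0,0,0,0,0,0,0,0])

```text
clock: 2.7
tcp_pos: [0.4587, 0.2922, 0.214]
eef_rot: [-3.111, -0.437, -0.001]
contact_force: [1.7, -0.6, 0.5]
finger_gap: 0.0002
gripper_force: 0.0
```

>>> servo_tool(xyz=[[0,0,0],[0,0,0],[0,0,0]], angular=[[0,0,0],[0,0,0],[0,0,0]], claw=[0,0,0])

```text
clock: 2.95
tcp_pos: [0.4588, 0.2898, 0.2137]
eef_rot: [3.11, 0.438, -0.001]
contact_force: [-0.6, -0.3, -0.3]
finger_gap: -0.0001
gripper_force: 0.0
```

```bash
python3 - <<'E'
from workcell import env, viewer, ticket, models
from scipy.spatial.transform import Rotation as R
import cv2,numpy as np
s=env.sense();print(s['clock'],s['tcp_pos'],s['eef_rot'],s['contact_force'])
p=viewer.get_image("wrist");cv2.imwrite("pics/w0.png",p["img"][:,:,::-1])
print({k:v for k,v in p.items() if k!='img'})
for n in ["key_box","switch_a","key_a_top"]:
    for r in models.place_of(n,p)[:5]: print(n,np.round(r["at"],4),round(r["score"],2))
np.savez("w0.npz",img=p["img"],T=p["tool_from_camera"],k=[p["fx"],p["fy"],p["cx"],p["cy"]],t=s['tcp_pos'],r=s['eef_rot'])
E
```

```text
2.95 [0.45879402 0.28979619 0.21370558] [ 3.11047856e+00  4.38135889e-01 -8.01910184e-04] [-0.56733493 -0.26854132 -0.2669578 ]
{'fx': 378.71564664545264, 'fy': 378.71564664545264, 'cx': 281.08842120757663, 'cy': 210.5139297913123, 'tool_from_camera': array([[ 5.63903643e-04,  9.55127578e-01,  2.96194178e-01,
         7.55724381e-02],
       [ 9.99999700e-01, -6.95684899e-04,  3.39521727e-04,
        -3.56012289e-04],
       [ 5.30344382e-04,  2.96193898e-01, -9.55127684e-01,
        -1.41200211e-01],
       [ 0.00000000e+00,  0.00000000e+00,  0.00000000e+00,
         1.00000000e+00]]), 'shot': 3}
key_box [0.4696 0.3438 0.0021] 0.71
key_box [0.5821 0.3637 0.    ] 0.56
switch_a [0.4725 0.3725 0.0452] 0.91
switch_a [0.4952 0.2703 0.0443] 0.68
switch_a [0.461  0.4251 0.0446] 0.65
switch_a [0.4867 0.3186 0.0468] 0.57
key_a_top [0.4873 0.3208 0.0574] 0.96
key_a_top [0.4594 0.4256 0.0582] 0.58
```

View pics/w0.png

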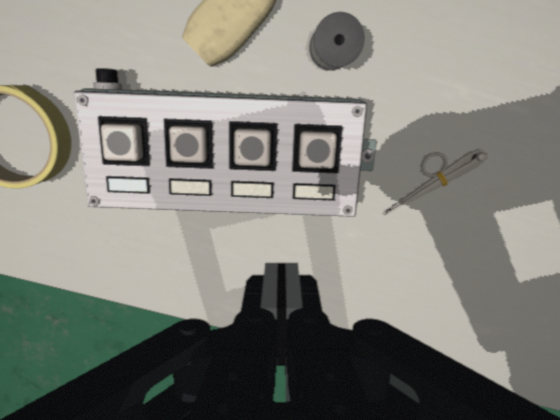

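The wrist view shows the grey discs on the cap tops at about (119,143), (187,145), (252,148) and (318,151). The leftmost label window at (128,185) looks different, but I'll let the taps decide.

```bash
python3 - <<'E'
import numpy as np
from scipy.spatial.transform import Rotation as R
d=np.load("w0.npz");fx,fy,cx,cy=d["k"];T=d["T"];r=R.from_rotvec(d["r"])
px=np.array([(119,143),(187,145),(252,148),(318,151)],float)
P=[]
for u,v in px:
    ray=r.apply(T[:3,:3]@np.array([(u-cx)/fx,-(v-cy)/fy,-1]));o=d["t"]+r.apply(T[:3,3])
    P.append(o+ray*(0.0575-o[2])/ray[2])
P=np.array(P);print(P.round(4))
q=np.array([78,26,-26,-78])/1000
c=P.mean(0);a=(q[:,None]*(P-c)).sum(0);yaw=np.arctan2(-a[0],a[1]);print("yaw",yaw,"spacing scale",np.hypot(a[0],a[1])/(q@q))
K=c+q[:,None]*np.array([-np.sin(yaw),np.cos(yaw),0]);print(K.round(4))
for k in K: print((r.inv().apply(k-d["t"])).round(4))
E
```

```text
[[0.4606 0.4222 0.0575]
 [0.4737 0.3709 0.0575]
 [0.4855 0.3216 0.0575]
 [0.4975 0.2713 0.0575]]
yaw 0.2398164736750308 spacing scale 0.9937818566842976
[[0.4608 0.4223 0.0575]
 [0.4731 0.3717 0.0575]
 [0.4855 0.3212 0.0575]
 [0.4978 0.2707 0.0575]]
[ 0.0386 -0.1268  0.1561]
[ 0.0365 -0.0749  0.1562]
[ 0.0344 -0.0229  0.1562]
[0.0324 0.0291 0.1562]
```

>>> servo_tool(xyz=[[0.0386,-0.127,0.06],[0.0386,-0.127,0.1],[0.0386,-0.127,0.1],[0.0386,-0.127,0.1],[0.0386,-0.127,0.13],[0.0386,-0.127,0.144],[0.0386,-0.127,0.144],[0.0386,-0.127,0.15],[0.0386,-0.127,0.15],[0.0386,-0.127,0.15],[0.0386,-0.127,0.15]], angular=[[0,0,0],[0,0,0],[0,0,0],[0,0,0],[0,0,0],[0,0,0],[0,0,0],[0,0,0],[0,0,0],[0,0,0],[0,0,0]], claw=[0,0,0,0,0,0,0,0,0,0,0])

```text
clock: 4.07
tcp_pos: [0.4622, 0.4227, 0.0653]
eef_rot: [-3.11, -0.435, -0.003]
contact_force: [0.2, -0.6, -0.0]
finger_gap: 0.0001
gripper_force: 0.0
```

>>> servo_tool(xyz=[[0,0,0.002],[0,0,0.004],[0,0,0.005],[0,0,0.005],[0,0,0.005]], angular=[[0,0,0],[0,0,0],[0,0,0],[0,0,0],[0,0,0]], claw=[0,0,0,0,0])

```text
clock: 4.48
tcp_pos: [0.4612, 0.4226, 0.0588]
eef_rot: [3.111, 0.437, -0.0]
contact_force: [0.5, 0.5, -0.2]
finger_gap: -0.0003
gripper_force: 0.0
```

>>> servo_tool(xyz=[[0,0,0.001],[0,0,0.0015],[0,0,0.0015],[0,0,0.0015]], angular=[[0,0,0],[0,0,0],[0,0,0],[0,0,0]], claw=[0,0,0,0])

```text
clock: 4.82
tcp_pos: [0.4614, 0.4227, 0.0575]
eef_rot: [-3.111, -0.437, -0.0]
contact_force: [-0.9, 0.1, 2.7]
finger_gap: 0.0001
gripper_force: 1.8
```

>>> servo_tool(xyz=[[0,0,0.0007],[0,0,0.001],[0,0,0.001]], angular=[[0,0,0],[0,0,0],[0,0,0]], claw=[0,0,0])

```text
clock: 5.07
tcp_pos: [0.4614, 0.4228, 0.0564]
eef_rot: [-3.111, -0.436, -0.0]
contact_force: [-0.3, -0.7, 4.5]
finger_gap: 0.0002
gripper_force: 2.1
```

Key 1 is standing: 4.5 N at z 56.4 mm. Next is key 2.

>>> servo_tool(xyz=[[0,0,-0.015],[-0.001,0.026,-0.015],[-0.0021,0.052,-0.015],[-0.0021,0.052,-0.015],[-0.0021,0.052,-0.008],[-0.0021,0.052,-0.004],[-0.0021,0.052,-0.002],[-0.0021,0.052,-0.001],[-0.0021,0.052,0],[-0.0021,0.052,0],[-0.0021,0.052,0]], angular=[[0,0,0],[0,0,0],[0,0,0],[0,0,0],[0,0,0],[0,0,0],[0,0,0],[0,0,0],[0,0,0],[0,0,0],[0,0,0]], claw=[0,0,0,0,0,0,0,0,0,0,0])

```text
clock: 5.98
tcp_pos: [0.4735, 0.3724, 0.0563]
eef_rot: [3.111, 0.437, -0.0]
contact_force: [-1.0, -0.8, 0.0]
finger_gap: -0.0003
gripper_force: 0.0
```

>>> servo_tool(xyz=[[0,0,0.001],[0,0,0.002],[0,0,0.0025],[0,0,0.003],[0,0,0.003],[0,0,0.003]], angular=[[0,0,0],[0,0,0],[0,0,0],[0,0,0],[0,0,0],[0,0,0]], claw=[0,0,0,0,0,0])

```text
clock: 6.48
tcp_pos: [0.4736, 0.3721, 0.0535]
eef_rot: [-3.111, -0.436, -0.0]
contact_force: [-1.2, -0.0, 1.7]
finger_gap: -0.0001
gripper_force: 1.3
```

>>> servo_tool(xyz=[[0,0,0.0003],[0,0,0.0003]], angular=[[0,0,0],[0,0,0]], claw=[0,0])

```text
clock: 6.65
tcp_pos: [0.4736, 0.3721, 0.0532]
eef_rot: [-3.111, -0.436, -0.0]
contact_force: [-0.4, -0.2, 5.9]
finger_gap: -0.0001
gripper_force: 2.6
```

Key 2 is the latched one: stiff contact at 53.4 mm. Keys 3 and 4 follow, with the standing tap height 3.3 mm higher.

>>> servo_tool(xyz=[[0,0,-0.018],[-0.001,0.026,-0.018],[-0.0021,0.052,-0.018],[-0.0021,0.052,-0.018],[-0.0021,0.052,-0.011],[-0.0021,0.052,-0.007],[-0.0021,0.052,-0.005],[-0.0021,0.052,-0.004],[-0.0021,0.052,-0.0033],[-0.0021,0.052,-0.0033],[-0.0021,0.052,-0.0033]], angular=[[0,0,0],[0,0,0],[0,0,0],[0,0,0],[0,0,0],[0,0,0],[0,0,0],[0,0,0],[0,0,0],[0,0,0],[0,0,0]], claw=[0,0,0,0,0,0,0,0,0,0,0])

```text
clock: 7.57
tcp_pos: [0.4857, 0.3218, 0.0564]
eef_rot: [-3.111, -0.437, 0.0]
contact_force: [-1.3, -0.5, 5.4]
finger_gap: -0.0001
gripper_force: 2.1
```

>>> servo_tool(xyz=[[0,0,-0.015],[-0.001,0.026,-0.015],[-0.0021,0.052,-0.015],[-0.0021,0.052,-0.015],[-0.0021,0.052,-0.008],[-0.0021,0.052,-0.004],[-0.0021,0.052,-0.002],[-0.0021,0.052,-0.001],[-0.0021,0.052,0],[-0.0021,0.052,0],[-0.0021,0.052,0]], angular=[[0,0,0],[0,0,0],[0,0,0],[0,0,0],[0,0,0],[0,0,0],[0,0,0],[0,0,0],[0,0,0],[0,0,0],[0,0,0]], claw=[0,0,0,0,0,0,0,0,0,0,0])

```text
clock: 8.48
tcp_pos: [0.4979, 0.2713, 0.0564]
eef_rot: [-3.111, -0.437, 0.001]
contact_force: [-4.1, 2.0, 4.5]
finger_gap: -0.0002
gripper_force: 2.1
```

All four keys are tapped. Now I press key 2 to its stop.

>>> servo_tool(xyz=[[0,0,-0.015],[0.001,-0.03,-0.018],[0.003,-0.07,-0.018],[0.0042,-0.104,-0.018],[0.0042,-0.104,-0.018],[0.0042,-0.104,-0.01],[0.0042,-0.104,-0.002],[0.0042,-0.104,0.002],[0.0042,-0.104,0.004],[0.0042,-0.104,0.0055],[0.0042,-0.104,0.0066],[0.0042,-0.104,0.0066]], angular=[[0,0,0],[0,0,0],[0,0,0],[0,0,0],[0,0,0],[0,0,0],[0,0,0],[0,0,0],[0,0,0],[0,0,0],[0,0,0],[0,0,0]], claw=[0,0,0,0,0,0,0,0,0,0,0,0])

```text
clock: 9.48
tcp_pos: [0.4732, 0.371, 0.0502]
eef_rot: [3.111, 0.434, -0.002]
contact_force: [-7.7, 0.0, 16.6]
finger_gap: 0.0
gripper_force: 8.4
```

>>> servo_tool(xyz=[[0,0,0.0002],[0,0,0.0002]], angular=[[0,0,0],[0,0,0]], claw=[0,0])

```text
clock: 9.65
tcp_pos: [0.4732, 0.371, 0.0501]
eef_rot: [3.111, 0.434, -0.002]
contact_force: [-9.5, -0.1, 20.6]
finger_gap: -0.0003
gripper_force: 10.3
```

At its stop (20 N). Now I lift clear and check by looking.

>>> servo_tool(xyz=[[0,0,-0.01],[0,0,-0.03],[0,0,-0.06],[-0.02,0,-0.1],[-0.04,0,-0.14],[-0.04,0,-0.14],[-0.04,0,-0.14],[-0.04,0,-0.14]], angular=[[0,0,0],[0,0,0],[0,0,0],[0,0,0],[0,0,0],[0,0,0],[0,0,0],[0,0,0]], claw=[0,0,0,0,0,0,0,0])

```text
clock: 10.32
tcp_pos: [0.4356, 0.3606, 0.1896]
eef_rot: [-3.111, -0.435, -0.001]
contact_force: [-0.3, 0.6, -0.2]
finger_gap: 0.0001
gripper_force: 0.0
```

```bash
python3 - <<'E'
from workcell import env, viewer
import cv2,numpy as np
s=env.sense();print(s['clock'],s['tcp_pos'],s['contact_force'])
p=viewer.get_image("wrist")["img"];a=np.load("w0.npz")["img"]
f=lambda i,x,y:cv2.resize(i[y:y+100,x:x+266],(798,298),interpolation=cv2.INTER_CUBIC)
g=p[:,:,::-1]
cv2.imwrite("pics/w1.png",np.vstack([f(a[:,:,::-1],90,100),cv2.resize(g[60:220],(798,298))]))
E
```

```text
10.3167 [0.4355706  0.3605952  0.18963424] [-0.30311421  0.64489533 -0.23287024]
```

View pics/w1.png

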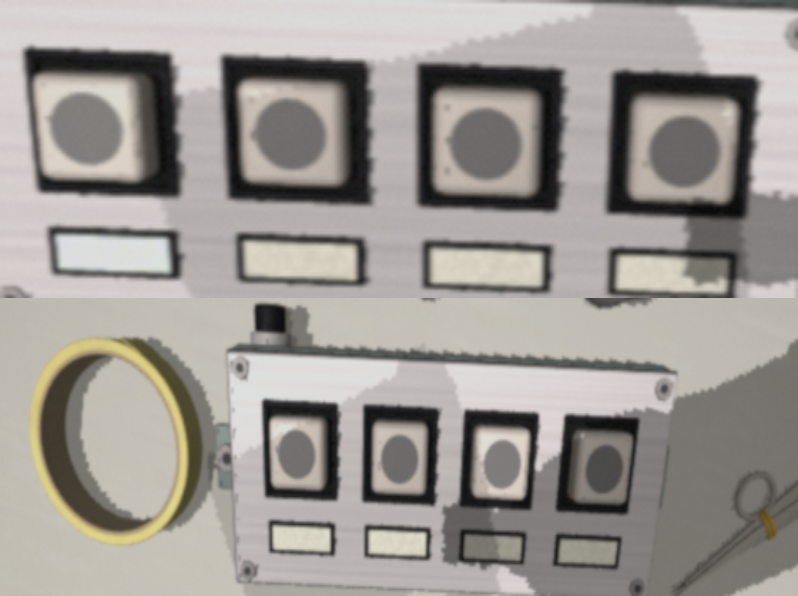

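The discs are evenly seated, but 4 mm is hard to judge here, so I'll touch key 2 lightly again to confirm it stands.

>>> servo_tool(xyz=[[0.02,0,0.04],[0.04,0,0.08],[0.04,0,0.11],[0.04,0,0.12],[0.04,0,0.125],[0.04,0,0.129],[0.04,0,0.131],[0.04,0,0.132],[0.04,0,0.1325],[0.04,0,0.1325],[0.04,0,0.1325]], angular=[[0,0,0],[0,0,0],[0,0,0],[0,0,0],[0,0,0],[0,0,0],[0,0,0],[0,0,0],[0,0,0],[0,0,0],[0,0,0]], claw=[0,0,0,0,0,0,0,0,0,0,0])

```text
clock: 11.28
tcp_pos: [0.474, 0.3725, 0.0581]
eef_rot: [-3.11, -0.437, -0.002]
contact_force: [0.5, 1.5, 3.4]
finger_gap: 0.0003
gripper_force: 1.7
```

>>> servo_tool(xyz=[[0,0,-0.01],[0,0,-0.04],[0,0,-0.08],[0,0,-0.1],[0,0,-0.1],[0,0,-0.1],[0,0,-0.1]], angular=[[0,0,0],[0,0,0],[0,0,0],[0,0,0],[0,0,0],[0,0,0],[0,0,0]], claw=[0,0,0,0,0,0,0])

```text
clock: 11.87
tcp_pos: [0.4734, 0.372, 0.1574]
eef_rot: [-3.111, -0.437, -0.0]
contact_force: [0.6, -0.6, -0.7]
finger_gap: 0.0
gripper_force: 0.0
```

Contact came at 58 mm with 3.4 N, so key 2 stands.

```bash
python3 -c "
from workcell import ticket
print(ticket.job_done())"
```

```text
the job is handed in; nothing more can be done
None
```

I tapped all four keys from left to right and found the second one latched; pressing it to its stop set it free. A light touch afterwards met it at standing height (58 mm), nothing else was touched, and the job is handed in at about 12 s of the 42 s allowed; no verdict was returned.

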